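Square up the vise base and present the heavier counterweight

TASK

We are putting a fly-tying vise stand together. First push the dark wooden base plate snug into the corner of the aluminium fence, flat on the table with its edges flush against both bars; then lift the two identical-looking counterweights from the green mat one after the other to feel which is heavier, standing the lighter one back upright on the mat (set it down, do not drop it). Finish still holding the heavier one in the gripper, upright and still, centred about 5 cm above the brass ring of the base plate and touching nothing else, with the plate still flush in its corner and the other things on the bench left where they are.

Things in the scene. Friction and masses are not known exactly. Their poses are not given: they have to be found in the camera images.
- base_plate: loose dark wooden plate, flat on the table, 90 (x) x 120 (y) x 18 mm, about 0.25 kg, brass ring 52 mm across flush in the middle of its top. Origin: centre of its underside, below the ring. Starts 15 to 50 mm short of each bar, turned up to 0.15 rad from the fence. Its +x edge belongs on the long bar, +y edge on the short bar: at home its origin is at x -45, y -60 mm in the fence frame
- fence: fixed L of two aluminium bars, 16 mm wide, 14 mm high, open towards the robot and its right. Origin: inner corner at table height. Long bar: inner face in the plane x = 0, runs 134 mm towards -y. Short bar: inner face in the plane y = 0, runs 100 mm towards -x. Turned up to 0.25 rad from the world axes
- mat: fixed flat green mat on the table, 240 mm (x) by 280 mm (y), 3 mm thick; origin centre of its underside
- weight_a: one of two identical-looking counterweights: upright dark steel cylinder, brass band near the top, small brass dot on top, 46 mm diameter, 60 mm high, standing on the green mat; origin centre of its underside, z up its axis. Hidden core: one of the two weighs 0.5 to 0.65 kg, the other 0.23 to 0.28 kg; which name or place is the heavy one differs from run to run
- weight_b: one of two identical-looking counterweights: upright dark steel cylinder, brass band near the top, small brass dot on top, 46 mm diameter, 60 mm high, standing on the green mat; origin centre of its underside, z up its axis. Hidden core: one of the two weighs 0.5 to 0.65 kg, the other 0.23 to 0.28 kg; which name or place is the heavy one differs from run to run
- spool_red: bystander: small spool of red thread with white rims, 28 mm across, 30 mm high, upright on the mat; origin centre of underside
- spool_blue: bystander: small spool of blue thread with white rims, 28 mm across, 30 mm high, upright on the table beyond the fence; origin centre of underside
- cement_bottle: bystander: amber bottle with black cap, 32 mm across, 62 mm high, beyond the fence; origin centre of underside
- bead_jar: bystander: green glass jar with white lid, 48 mm across, 60 mm high, towards the back of the table; origin centre of underside
- scissors: bystander: brass-handled scissors lying flat, about 135 mm long, 7 mm thick; origin under the pivot end of the blades, x towards the tips
- brush: bystander: small brush lying on the table on the right, about 150 mm long, along its own x; origin on its underside
Things that resemble listed ones, but are neither listed nor needed, are in the scene too. What is shaped like the weight_b but purple or turquoise is not meant.

How it is judged:
By the outcome, as a careful person would: the job done as asked, in the order asked, and still so for the second after the job is handed in, while the arm keeps its last pose, push and grip.
It also fails if it takes over 72 s, if anything falls off the work surface, if the arm or the gripper's body presses on something with over 40 N, if the wrist force passes 120 N, or if a joint passes its speed limit or range.

ROBOT

A 6-joint arm with a two-finger parallel gripper is mounted at the origin on the work surface. World frame = base frame: x ahead of the robot, y to its left, z up, the work surface at z = 0. Lengths are in m, angles in rad, forces in N, time in s.
With the tool pointing down it reaches from about 0.3 to 0.775 m from the base axis. Payload 14.6 kg.
Tool frame: the origin (TCP) lies at the very end of the fingers, on their centre line; the grasp point (between the pads) lies 19 mm behind it; z points along the fingers, y is the line along which they close (so a half turn about z gives the same grasp; the last joint's range is limited). The gripper opens to 94 mm and grips with 3 to 60 N. Pads are 16 mm wide; open, the fingers measure 119 mm over their backs; the gripper's body (75 mm by 177 mm) begins 78 mm behind the grasp point.
Start: joints at [1.119, 0.3, 1.521, -0, 1.321, -0.067], TCP at [0.206, 0.51, 0.184] pointing down, gripper open.
Joint ranges: [-3.03, 3.03], [-0.79, 2.21], [0.23, 2.52], [-1.04, 4.18], [0, 3.07], [-2.55, 2.55]. Speed limits (rad/s): [2.22, 2.22, 2.57, 3.14, 3.14, 3.14].

INTERFACE

Orientations are given as [roll, pitch, yaw] about the fixed x, y, z axes, in that order (R = Rz(yaw) Ry(pitch) Rx(roll)).
In Python, from station import ctrl gives the robot as it stands.
- The arm moves only by the tool move_arm, never from a script. Its argument "targets" is a list of rows, each a list of 6 numbers: the shift along the tool's x, y, z in units of 1000 mm (1.0 is 1000 mm), then the turn, a rotation vector about the tool's x, y, z in units of 30 degrees (1.0 is 30 degrees). In form: [[tx, ty, tz, ax, ay, az], ...]. A call has exactly 5 rows; each row is the pose to reach, as a shift and turn from the pose commanded when the call began, along the tool's axes at that moment; what a row does not reach only later rows make up. A row lasts 1/12 s, in which the tool goes at most 41.7 mm and 7.16 degrees, less where a joint would pass 70% of its speed; a pose out of reach is approached as far as the arm can. A call with a number of a shift or a turn outside -1 to 1 is refused whole. A call with a gripper value outside its range is refused whole. "fingers" is the opening, from -1 (shut) to 1 (fully open), set as the call begins (left out, the last holds). The fingers move at their own pace and stop on an object; "grip_force" is the grip in N (left out, the last holds). Time passes only in rows, so rows that repeat a pose let the fingers close, or fill a call up. It gives the time, the measured TCP pose, the force and the opening at its end, in the units of the state.
- ctrl.get_obs(): the state, without advancing time (a new reading comes with each control period).
- ctrl.camera(name): name is "scene" or "top"; returns the picture (384x512x3 uint8, red, green, blue); there is no depth.
- ctrl.camera_info(name): a dict with "fx", "fy", "cx", "cy" (pixels), "rvec" (rotation vector, rad) and "tvec" (3), from world to camera coordinates, as OpenCV has them. Camera axes: x right, y down, z forward; pixel columns grow to the right and rows downward; lengths in m; the calibration is good to about 2 mm. A picture is of the moment at which its call begins. camera_info takes no time and is no camera call.
- ctrl.hand_in(): hands the job in, once; it reports no verdict.
The state is a dict: "time_s": time; "qpos": joint angles; "joint_vel": joint speeds; "tau": joint torques, N m; "ee_pos": TCP position; "eef_rot": TCP orientation; "force": force on the tool from outside, world axes, zero at the start; "moment": the same for the moment, N m; "grip_width": finger opening in m.
Only numpy, scipy, OpenCV 4.12 (cv2) and the standard library are available. Lean on these libraries where they do the work, as an engineer would, in place of code of your own. Each camera call takes 0.05 s, during which the arm holds its last target. There are 200 camera calls.

## Working session

There is one attempt and no reset: what is moved stays moved. The work goes in short steps, Python scripts to look and compute and a tool call to move; the robot and the scene stay as the last step left them, time stands still between calls to the robot, and variables do not carry over. Pictures are saved under pics/ and viewed, on a budget of 10 in all, crops included, one or two more only if the job needs it, and the job is handed in when it is done.

Besides the shell and the picture viewer there is one more tool, called after ">>>" as name(argument=value, ...) on one line, values as JSON. move_arm: Moves the arm, as the interface text tells. Shifts and turns lie within -1 to 1; 1 stands for 1000 mm of shift or 30 degrees of turn. Its arguments: {"type":"object","properties":{"targets":{"type":"array"},"fingers":{"type":"number"},"grip_force":{"type":"number"}},"required":["targets"]}

```bash
mkdir -p pics; ls
cat > h.py <<'E'
import numpy as np, cv2
from station import ctrl
def cam(n):
    i=ctrl.camera_info(n); R=cv2.Rodrigues(np.array(i["rvec"],float))[0]; t=np.array(i["tvec"],float).ravel()
    K=np.array([[i["fx"],0,i["cx"]],[0,i["fy"],i["cy"]],[0,0,1]],float); return K,R,t
def ray(n,px,z):
    K,R,t=cam(n); px=np.atleast_2d(np.array(px,float)); d=np.c_[px,np.ones(len(px))]@np.linalg.inv(K).T@R; c=-R.T@t
    return c+d*((z-c[2])/d[:,2])[:,None]
def proj(n,p):
    K,R,t=cam(n); q=(np.atleast_2d(p)@R.T+t)@K.T; return q[:,:2]/q[:,2:]
def snap(n,f):
    im=ctrl.camera(n)[:,:,::-1].copy(); cv2.imwrite(f,im); return im
E
python3 - <<'E'
from h import *
a=snap("top","pics/top0.png"); b=snap("scene","pics/scene0.png")
print(ctrl.get_obs())
for n in("top","scene"):
    K,R,t=cam(n); print(n,K[0,0],-R.T@t)
cv2.imwrite("pics/both0.png",np.vstack([a,b])[:, :] if 0 else cv2.resize(a,(800,600)))
E
```

```text
pics
{'time_s': 0.1, 'qpos': array([ 1.11940671e+00,  3.00388464e-01,  1.52150105e+00, -3.76247485e-05,
        1.32072898e+00, -6.65801956e-02]), 'joint_vel': array([ 0.00111871, -0.00119818,  0.00013961, -0.00054199,  0.000418  ,
        0.00111786]), 'tau': array([-4.51261394e-04, -5.32649696e+01, -3.53285372e+01,  7.09011080e-02,
        2.35970237e-02, -5.02323883e-05]), 'ee_pos': array([0.20634962, 0.50954378, 0.18306553]), 'eef_rot': array([-3.14056667e+00, -3.18857183e-05,  2.75679254e+00]), 'force': array([-0.60299471,  0.39451598,  0.56879658]), 'moment': array([-0.00749312,  0.01235849,  0.02560643]), 'grip_width': 0.0941496638662667}
top 365.0150023328404 [ 0.50218059 -0.03630159  1.16747955]
scene 374.28279968904405 [1.25579494 0.02768877 0.82435736]
```

View pics/both0.png

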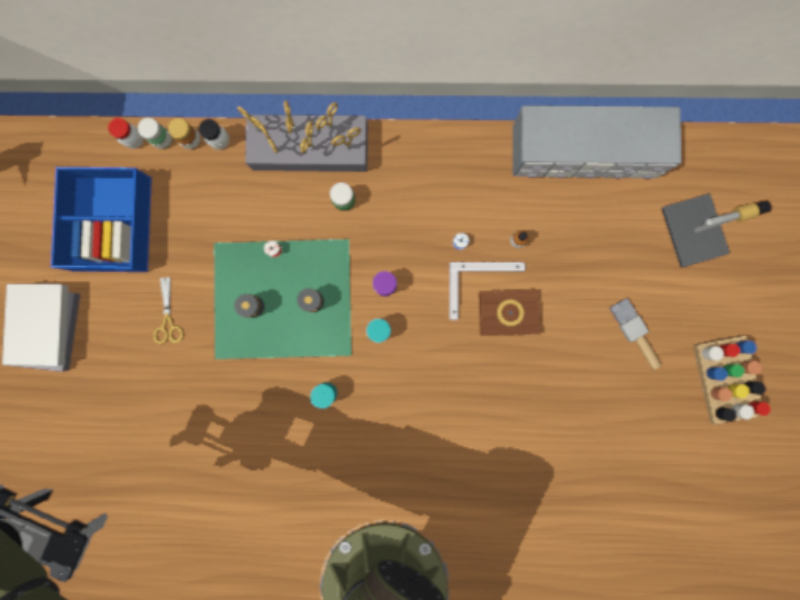

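View pics/scene0.png

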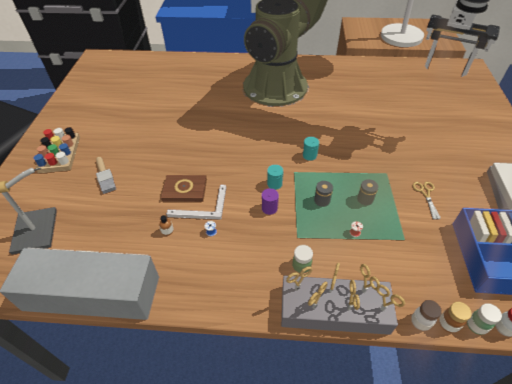

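Weight candidates in the 800x600 top view are the dark steel ones with brass dots at (247,306) and (310,300). Lookalikes to ignore are purple (384,284) and turquoise (378,330) and (322,396). The plate is at (511,312), and the fence corner is at (453,265).

```bash
cat > m.py <<'E'
from h import *
def plate(im):
    """plate min-area rect (full-res px of top pic) and ring centre"""
    s=im.astype(int); hsv=cv2.cvtColor(im,cv2.COLOR_BGR2HSV)
    return hsv
def quad(mask):
    c=max(cv2.findContours(mask,cv2.RETR_EXTERNAL,cv2.CHAIN_APPROX_NONE)[0],key=cv2.contourArea)
    return c
E
python3 - <<'E'
from h import *
a=cv2.imread("pics/top0.png"); b=cv2.imread("pics/scene0.png")
c1=cv2.resize(a[155:225,275:360],None,fx=7,fy=7,interpolation=cv2.INTER_CUBIC)
c2=cv2.resize(a[145:235,130:230],None,fx=5,fy=5,interpolation=cv2.INTER_CUBIC)
h=max(c1.shape[0],c2.shape[0])
o=np.zeros((h,c1.shape[1],3),np.uint8);o[:c1.shape[0]]=c1
cv2.imwrite("pics/c_fence.png",o)
hsv=cv2.cvtColor(a,cv2.COLOR_BGR2HSV)
for p in [(310,200),(345,195),(320,210),(327,200),(335,171),(291,190),(160,200),(158,196),(198,192),(199,196)]: print(p,hsv[p[1],p[0]],a[p[1],p[0]])
E
```

```text
(310, 200) [ 11 145 134] [ 58  87 134]
(345, 195) [ 12 143 130] [ 57  87 130]
(320, 210) [ 11 145 123] [ 53  79 123]
(327, 200) [ 10  56 113] [ 88  96 113]
(335, 171) [ 11  10 195] [187 190 195]
(291, 190) [ 12   6 216] [211 213 216]
(160, 200) [ 75   5 107] [106 107 105]
(158, 196) [ 21 121 196] [103 168 196]
(198, 192) [ 21 131 207] [101 176 207]
(199, 196) [ 80   7 109] [108 109 106]
```

View pics/c_fence.png

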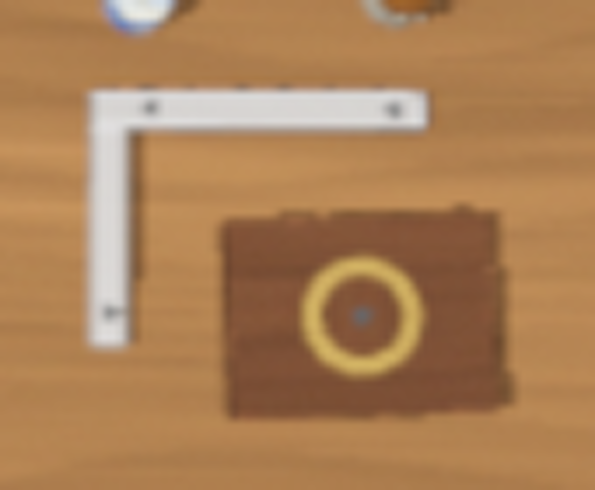

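The crop shows the fence nearly axis-aligned, with its corner at about (132,130) in crop pixels. The plate is slightly turned, with the ring at (362,316).

```bash
cat > m.py <<'E'
from h import *
def line(P):  # P Nx2 -> point, dir
    v=cv2.fitLine(P.astype(np.float32),cv2.DIST_HUBER,0,.01,.01).ravel(); return v[2:].astype(float),v[:2].astype(float)
def fence(a):
    s=a[155:225,275:350]; hs=cv2.cvtColor(s,cv2.COLOR_BGR2HSV)
    m=((hs[...,1]<60)&(hs[...,2]>120)).astype(np.uint8); n,l,st,_=cv2.connectedComponentsWithStats(m)
    k=1+np.argmax(st[1:,4]); ys,xs=np.where(l==k); P=ray("top",np.c_[xs+275,ys+155],.014)[:,:2]
    L=P[(xs+275>297)&(xs+275<333)]; S=P[(ys+155>176)&(ys+155<202)]
    pl,dl=line(L); ps,ds=line(S); dl*=-np.sign(dl[1]); ds*=-np.sign(ds[0])
    yl=np.arctan2(dl[0],-dl[1]); ys_=np.arctan2(-ds[1],-ds[0])
    t=np.linalg.solve(np.c_[dl,-ds],ps-pl); c=pl+dl*t[0]
    n=(yl*134+ys_*100)/234; ex=np.array([np.cos(n),np.sin(n)]); ey=np.array([-ex[1],ex[0]])
    return c-.008*ex-.008*ey,n,yl,ys_
def platep(a,z=.018):
    s=a[160:225,285:360]; hs=cv2.cvtColor(s,cv2.COLOR_BGR2HSV)
    # ring: brass vs table, restricted to inside plate hull
    m=((s[...,2]<150)&(hs[...,1]>110)).astype(np.uint8); n,l,st,_=cv2.connectedComponentsWithStats(m)
    k=1+np.argmax(st[1:,4]); c=np.argwhere(l==k)[:,::-1].astype(np.int32)+[285,160]
    h=cv2.convexHull(c.astype(np.int32)); W=ray("top",h[:,0],z)[:,:2]
    r=cv2.minAreaRect((W*1000).astype(np.float32))
    mask=np.zeros(a.shape[:2],np.uint8); cv2.fillConvexPoly(mask,h.astype(np.int32),1); mask=cv2.erode(mask,np.ones((7,7),np.uint8))
    H=cv2.cvtColor(a,cv2.COLOR_BGR2HSV); g=(mask>0)&(H[...,2]>155)
    y,x=np.where(g); e=cv2.minEnclosingCircle(np.c_[x,y].astype(np.float32)); rc=ray("top",[e[0]],z)[0]
    return r,rc,e
if __name__=="__main__":
    a=cv2.imread("pics/top0.png"); b=cv2.imread("pics/scene0.png")
    o,n,yl,ys=fence(a); print("fence",o,n,yl,ys)
    r,rc,e=platep(a); print("plate",r,"ring",rc,e)
    ex=np.array([np.cos(n),np.sin(n)]); ey=np.array([-ex[1],ex[0]]); d=rc[:2]-o; print("ring in fence",d@ex,d@ey,"home",o-.045*ex-.06*ey)
    for nm,im,boxes in(("top",a,[(145,180,165,210),(185,180,210,205)]),("scene",b,[(310,175,335,210),(355,175,382,208)])):
        H=cv2.cvtColor(im,cv2.COLOR_BGR2HSV)
        for x0,y0,x1,y1 in boxes:
            g=H[y0:y1,x0:x1]; m=((g[...,0]>14)&(g[...,0]<32)&(g[...,1]>70)&(g[...,2]>120)).astype(np.uint8)
            k,l,st,ce=cv2.connectedComponentsWithStats(m)
            for i in range(1,k): print(nm,st[i,4],ce[i]+[x0,y0],ray(nm,[ce[i]+[x0,y0]],.063)[0])
            dk=((g[...,1]<50)&(g[...,2]<140)).astype(np.uint8); k,l,st,ce=cv2.connectedComponentsWithStats(dk); i=1+np.argmax(st[1:,4]); print("  dark",st[i],ce[i]+[x0,y0])
    s=cv2.cvtColor(a,cv2.COLOR_BGR2HSV); m=((s[...,0]>60)&(s[...,0]<85)&(s[...,1]>90)).astype(np.uint8); m[:, :130]=0
    k,l,st,ce=cv2.connectedComponentsWithStats(m); i=1+np.argmax(st[1:,4]); y,x=np.where(l==i); print("mat",cv2.minAreaRect((ray("top",np.c_[x,y],.003)[:,:2]*1000).astype(np.float32)))
    for nm,p,z in(("red",(174,159),.03),("blue",(295,154),.03),("cement",(334,152),.062),("jar",(219,125),.06),("purple",(246,181),.06),("turq",(242,211),.06)): print(nm,ray("top",[p],z)[0])
E
python3 m.py
```

```text
fence [ 0.6303864  -0.13881874] 0.024562946493475863 0.019574120786123157 0.031247972941328493
plate ((547.5679931640625, -245.73753356933594), (91.18338775634766, 127.78961181640625), 0.8566057682037354) ring [ 0.54711335 -0.24527703  0.018     ] ((326.3114318847656, 199.6028594970703), 8.70956039428711)
ring in fence -0.085862590351678 -0.10438094820244893 home [ 0.5868736  -0.19990587]
top 24 [156.66666667 195.04166667] [0.55184793 0.27747014 0.063     ]
  dark [  5   8  15  15 152] [157.375      195.28947368]
top 22 [197.  191.5] [0.56436209 0.15474676 0.063     ]
top 1 [201. 198.] [0.54477659 0.14210343 0.063     ]
  dark [  5   5  17  14 157] [198.01910828 191.52866242]
scene 24 [324.33333333 186.125     ] [0.56460619 0.15418104 0.063     ]
scene 4 [328.5 194.5] [0.59403127 0.16385567 0.063     ]
scene 1 [322. 195.] [0.59688237 0.14655665 0.063     ]
  dark [  6   6  17  14 161] [324.08695652 187.37888199]
scene 22 [369.5 184.5] [0.55100029 0.27662162 0.063     ]
scene 1 [365. 193.] [0.58260989 0.26094143 0.063     ]
scene 9 [371.         193.77777778] [0.58437189 0.27646795 0.063     ]
  dark [  6   4  18  13 156] [369.33974359 185.07051282]
mat ((569.249267578125, 219.2418212890625), (231.92745971679688, 272.0537109375), 2.293076753616333)
red [0.66768758 0.2355113  0.03      ]
blue [ 0.68829341 -0.1447204   0.03      ]
cement [ 0.69066802 -0.26011069  0.062     ]
jar [0.77039128 0.09234059 0.06      ]
purple [0.59865687 0.00643816 0.06      ]
turq [0.50724276 0.01709128 0.06      ]
```

```bash
cat > go.py <<'E'
import sys
from h import *
from scipy.spatial.transform import Rotation as Ro
O=np.array([.6304,-.1388]); N=.0246
def go(x,y,z,yaw):
    s=ctrl.get_obs(); R=Ro.from_euler("xyz",s["eef_rot"]); T=Ro.from_euler("xyz",[np.pi,0,yaw])
    d=R.inv().apply(np.array([x,y,z])-s["ee_pos"]); w=(R.inv()*T).as_rotvec(degrees=True)/30
    print("row",np.round(np.r_[d,w],4),"t",round(s["time_s"],2),"p",s["ee_pos"].round(4),"rpy",s["eef_rot"].round(4),"F",s["force"].round(2),"w",round(s["grip_width"],4),"q",s["qpos"].round(2))
def f2w(u,v): return O+np.array([np.cos(N)*u-np.sin(N)*v,np.sin(N)*u+np.cos(N)*v])
if __name__=="__main__":
    a=[float(v) for v in sys.argv[2:]]
    p=f2w(*a[:2]) if sys.argv[1]=="f" else a[:2]
    print("world",np.round(p,4)); go(*p,a[2],a[3])
E
python3 go.py f -.086 -.196 .06 1.5954
```

```text
world [ 0.5492 -0.3369]
row [-6.3550e-01 -6.5570e-01  1.2370e-01 -1.8000e-03  1.1000e-03  2.2181e+00] t 0.1 p [0.2063 0.5095 0.1831] rpy [-3.1406 -0.      2.7568] F [-0.6   0.39  0.57] w 0.0941 q [ 1.12  0.3   1.52 -0.    1.32 -0.07]
```

>>> move_arm(targets=[[0,0,0,0,0,0.23],[0,0,0,0,0,0.46],[0,0,0,0,0,0.69],[0,0,0,0,0,0.92],[0,0,0,0,0,1.0]], fingers=0.2)

```text
time_s: 0.52
ee_pos: [0.2064, 0.5096, 0.1832]
eef_rot: [-3.141, 0.0, 2.226]
force: [-0.5, -0.7, 0.2]
grip_width: 0.0641
```

>>> move_arm(targets=[[0,0,0,0,0,0.23],[0,0,0,0,0,0.46],[0,0,0,0,0,0.69],[0,0,0,0,0,0.92],[0,0,0,0,0,1.0]])

```text
time_s: 0.93
ee_pos: [0.2064, 0.5096, 0.1832]
eef_rot: [-3.141, 0.001, 1.702]
force: [-0.1, 0.7, -0.1]
grip_width: 0.0561
```

>>> move_arm(targets=[[-0.03,0.01,0,0,0,0.218],[-0.07,0.025,0,0,0,0.218],[-0.11,0.04,0,0,0,0.218],[-0.15,0.055,0,0,0,0.218],[-0.18,0.066,0,0,0,0.218]])

```text
time_s: 1.35
ee_pos: [0.2972, 0.3384, 0.1833]
eef_rot: [-3.141, 0.0, 1.595]
force: [0.8, 0.9, -0.2]
grip_width: 0.0562
```

```bash
python3 go.py f -.086 -.196 .06 1.5954
```

```text
world [ 0.5492 -0.3369]
row [-6.812e-01  2.353e-01  1.236e-01 -3.000e-04  8.000e-04  2.000e-04] t 1.35 p [0.2972 0.3384 0.1833] rpy [-3.1414e+00  4.0000e-04  1.5955e+00] F [ 0.82  0.88 -0.17] w 0.0562 q [ 0.77  0.08  1.79 -0.    1.28  0.74]
```

>>> move_arm(targets=[[-0.034,0.012,0,0,0,0],[-0.068,0.024,0,0,0,0],[-0.102,0.036,0,0,0,0],[-0.136,0.047,0,0,0,0],[-0.17,0.059,0,0,0,0]])

```text
time_s: 1.77
ee_pos: [0.3599, 0.1704, 0.1835]
eef_rot: [-3.142, 0.0, 1.596]
force: [0.5, 0.2, -0.4]
grip_width: 0.0566
```

>>> move_arm(targets=[[-0.034,0.012,0,0,0,0],[-0.068,0.024,0,0,0,0],[-0.102,0.036,0,0,0,0],[-0.136,0.047,0,0,0,0],[-0.17,0.059,0,0,0,0]])

```text
time_s: 2.18
ee_pos: [0.4231, 0.0018, 0.1835]
eef_rot: [3.142, 0.0, 1.595]
force: [-0.2, 1.5, -0.9]
grip_width: 0.0564
```

>>> move_arm(targets=[[-0.034,0.012,0,0,0,0],[-0.068,0.024,0,0,0,0],[-0.102,0.036,0,0,0,0],[-0.136,0.047,0,0,0,0],[-0.17,0.059,0,0,0,0]])

```text
time_s: 2.6
ee_pos: [0.4863, -0.1667, 0.1833]
eef_rot: [-3.141, -0.0, 1.595]
force: [0.1, 0.8, 0.2]
grip_width: 0.0565
```

>>> move_arm(targets=[[-0.034,0.012,0,0,0,0],[-0.068,0.024,0,0,0,0],[-0.102,0.036,0,0,0,0],[-0.136,0.047,0,0,0,0],[-0.17,0.059,0,0,0,0]])

```text
time_s: 3.02
ee_pos: [0.5495, -0.335, 0.183]
eef_rot: [-3.141, -0.0, 1.595]
force: [1.2, 0.9, -0.4]
grip_width: 0.056
```

```bash
python3 go.py f -.086 -.196 .006 1.5954
```

```text
world [ 0.5492 -0.3369]
row [-0.0019 -0.0002  0.177  -0.0012 -0.0009 -0.0002] t 3.02 p [ 0.5495 -0.335   0.183 ] rpy [-3.1410e+00 -4.0000e-04  1.5953e+00] F [ 1.22  0.91 -0.37] w 0.056 q [-0.6   0.51  1.23 -0.    1.4  -0.63]
```

>>> move_arm(targets=[[0,0,0.04,0,0,0],[0,0,0.08,0,0,0],[0,0,0.12,0,0,0],[0,0,0.15,0,0,0],[0,0,0.165,0,0,0]])

```text
time_s: 3.43
ee_pos: [0.5474, -0.3321, 0.0135]
eef_rot: [-3.136, -0.004, 1.595]
force: [0.3, 0.2, 0.5]
grip_width: 0.0563
```

>>> move_arm(targets=[[0,0,0.005,0,0,0],[0,0,0.01,0,0,0],[0.005,0,0.01,0,0,0],[0.01,0,0.01,0,0,0],[0.015,0,0.01,0,0,0]])

```text
time_s: 3.85
ee_pos: [0.5496, -0.3181, 0.01]
eef_rot: [3.14, 0.001, 1.596]
force: [-0.2, 1.1, 0.8]
grip_width: 0.0564
```

>>> move_arm(targets=[[0.005,0,0,0,0,0],[0.01,0,0,0,0,0],[0.015,0,0,0,0,0],[0.02,0,0,0,0,0],[0.025,0,0,0,0,0]])

```text
time_s: 4.27
ee_pos: [0.5485, -0.2928, 0.0087]
eef_rot: [3.141, 0.0, 1.596]
force: [-0.7, 0.2, 0.4]
grip_width: 0.0564
```

```bash
python3 go.py f -.086 -.130 .007 1.5954
```

```text
world [ 0.5476 -0.2709]
row [ 0.0219 -0.0003  0.0017  0.0003  0.0002  0.0003] t 4.27 p [ 0.5485 -0.2928  0.0087] rpy [3.1415e+00 1.0000e-04 1.5956e+00] F [-0.69  0.23  0.36] w 0.0564 q [-0.55  0.64  1.45 -0.    1.05 -0.57]
```

>>> move_arm(targets=[[0.004,0,0,0,0,0],[0.008,0,0,0,0,0],[0.011,0,0,0,0,0],[0.014,0,0,0,0,0],[0.017,0,0,0,0,0]])

```text
time_s: 4.68
ee_pos: [0.548, -0.2761, 0.0086]
eef_rot: [3.142, 0.0, 1.595]
force: [0.3, -0.4, 0.2]
grip_width: 0.0564
```

>>> move_arm(targets=[[0.001,0,0,0,0,0],[0.002,0,0,0,0,0],[0.003,0,0,0,0,0],[0.004,0,0,0,0,0],[0.005,0,0,0,0,0]])

```text
time_s: 5.1
ee_pos: [0.5478, -0.2714, 0.0085]
eef_rot: [-3.142, -0.0, 1.595]
force: [-0.8, 0.2, -0.1]
grip_width: 0.0561
```

```bash
python3 go.py f -.086 -.130 .007 1.5954
python3 - <<'E'
from h import *
a=snap("top","pics/top1.png"); b=snap("scene","pics/scene1.png")
c=cv2.resize(a[145:235,270:370],None,fx=4,fy=4,interpolation=cv2.INTER_CUBIC); d=cv2.resize(b[150:240,140:240],None,fx=4,fy=4,interpolation=cv2.INTER_CUBIC)
cv2.imwrite("pics/c1.png",np.hstack([c,d]))
E
```

```text
world [ 0.5476 -0.2709]
row [ 0.0005 -0.0002  0.0015 -0.0001 -0.     -0.0002] t 5.1 p [ 0.5478 -0.2714  0.0085] rpy [-3.1416 -0.      1.5953] F [-0.75  0.21 -0.08] w 0.0561 q [-0.52  0.62  1.49 -0.    1.03 -0.54]
```

View pics/c1.png

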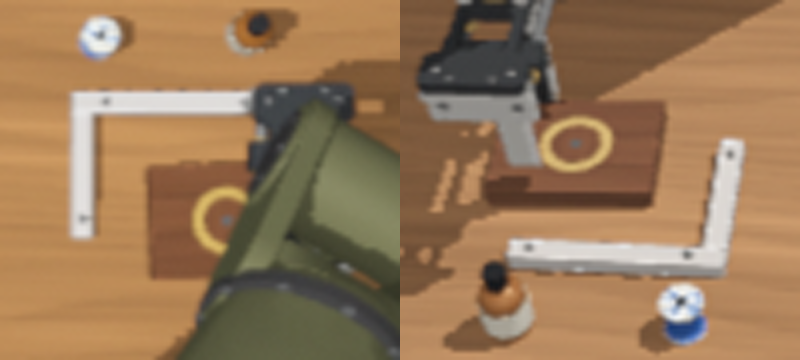

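Run:
```python
from h import *
P=[[.548,-.2714,.0085],[.588,-.2714,.0085],[.508,-.2714,.0085],[.588,-.2714,.1055],[.548,-.2714,.105]]
for n,o,s in(("top",(270,145),4),("scene",(140,150),4)): print(n,((proj(n,P)-o)*s).round(0).tolist())
a=cv2.imread("pics/scene1.png")
d=cv2.resize(a[120:240,130:240],None,fx=5,fy=5,interpolation=cv2.INTER_CUBIC)
print("ring scene", ray("scene",[(140+575/4,150+143/4)],.018), "ring top",ray("top",[(270+227/4,145+220/4)],.018))
# plate outline in scene, crop px -> world top/bottom
C=np.array([(487,190),(652,192),(665,102),(487,205),(648,207)])/4+[140,150]
print(ray("scene",C,.018).round(3)); print(ray("scene",C[3:],0).round(3))
```

```text
top [[256.0, 218.0], [256.0, 168.0], [256.0, 269.0], [283.0, 158.0], [283.0, 213.0]]
scene [[141.0, 150.0], [129.0, 192.0], [152.0, 110.0], [103.0, 98.0], [116.0, 57.0]]
ring scene [[0.52958142 0.04517385 0.018     ]] ring top [[ 0.54588497 -0.24665487  0.018     ]]
[[ 0.578 -0.015  0.018]
 [ 0.572  0.1    0.018]
 [ 0.485  0.11   0.018]
 [ 0.592 -0.015  0.018]
 [ 0.586  0.097  0.018]]
[[ 0.577 -0.016 -0.   ]
 [ 0.571  0.099  0.   ]]
```

Run:
```python
from h import *
f=lambda q:(np.array(q)/4+[140,150])
print("ring",ray("scene",f([(175,143)]),.018).round(3))
print("plate top corners",ray("scene",f([(87,190),(252,192),(265,102)]),.018).round(3))
for z in(0,.0085,.018,.03,.04): print("tip",z,ray("scene",f([(122,165)]),z).round(3))
a=cv2.imread("pics/scene1.png")
cv2.imwrite("pics/c2.png",cv2.resize(a[100:220,130:230],None,fx=5,fy=5,interpolation=cv2.INTER_LANCZOS4))
s=ctrl.get_obs(); print(s["tau"].round(2),s["moment"].round(2),s["force"])
```

```text
ring [[ 0.548 -0.245  0.018]]
plate top corners [[ 0.596 -0.298  0.018]
 [ 0.59  -0.181  0.018]
 [ 0.503 -0.186  0.018]]
tip 0 [[ 0.556 -0.285  0.   ]]
tip 0.0085 [[ 0.563 -0.282  0.008]]
tip 0.018 [[ 0.571 -0.279  0.018]]
tip 0.03 [[ 0.581 -0.274  0.03 ]]
tip 0.04 [[ 0.59 -0.27  0.04]]
[ 8.000e-02 -6.552e+01 -3.016e+01  5.000e-02  4.000e-02  3.000e-02] [-0.09  0.06 -0.01] [ 0.56057843 -0.06045625  0.37048873]
```

View pics/c2.png

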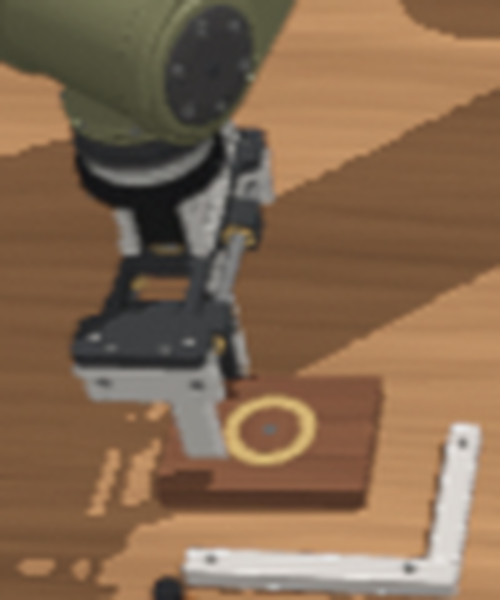

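The crop shows the fingertip hovering above the plate at about z 30 mm, although the reported z is 8.5 mm. The plate hasn't moved. I'll back off to the clear side and find the table by feel.

>>> move_arm(targets=[[-0.02,0,-0.005,0,0,0],[-0.04,0,-0.005,0,0,0],[-0.06,0,-0.005,0,0,0],[-0.07,0,0,0,0,0],[-0.07,0,0,0,0,0]])

```text
time_s: 5.62
ee_pos: [0.5489, -0.3428, 0.0074]
eef_rot: [-3.141, -0.0, 1.594]
force: [-0.9, 0.4, -0.3]
grip_width: 0.0562
```

>>> move_arm(targets=[[0,0,0.001,0,0,0],[0,0,0.002,0,0,0],[0,0,0.003,0,0,0],[0,0,0.004,0,0,0],[0,0,0.005,0,0,0]])

```text
time_s: 6.03
ee_pos: [0.5498, -0.3408, 0.0036]
eef_rot: [3.142, 0.0, 1.596]
force: [-0.9, -0.4, 0.7]
grip_width: 0.0562
```

```bash
python3 go.py f -.086 -.196 .006 1.5954
python3 - <<'E'
from h import *
b=snap("scene","pics/scene2.png")
cv2.imwrite("pics/c3.png",cv2.resize(b[110:220,110:230],None,fx=5,fy=5,interpolation=cv2.INTER_LANCZOS4))
P=[[.5495,-.340,.004],[.583,-.340,.004],[.583,-.34,.024]]
print(((proj("scene",P)-[110,110])*5).round(0).tolist())
E
```

```text
world [ 0.5492 -0.3369]
row [ 0.0039 -0.0005 -0.0024  0.0001  0.      0.0015] t 6.03 p [ 0.5498 -0.3408  0.0036] rpy [3.1415 0.     1.5962] F [-0.88 -0.37  0.74] w 0.0562 q [-0.61  0.7   1.37  0.    1.07 -0.64]
[[213.0, 389.0], [198.0, 433.0], [190.0, 410.0]]
```

View pics/c3.png

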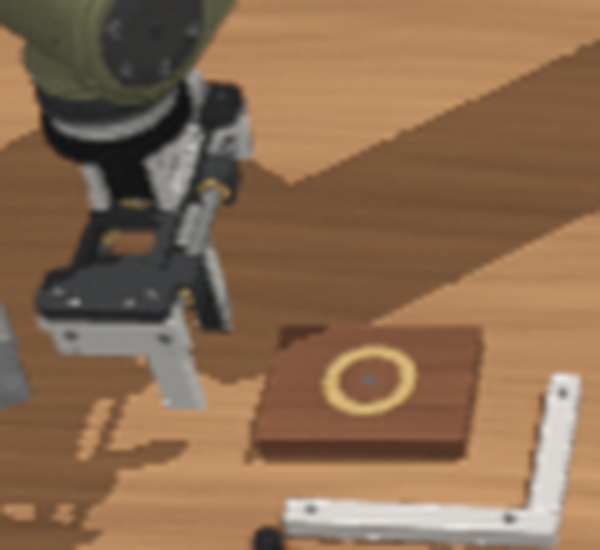

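The front fingertip is at (190,405), so its real z is about 25 mm against a reported 3.6 mm. The reported TCP therefore lies about 21 mm past the real tips. I'll probe down for table contact.

>>> move_arm(targets=[[0,0,0.003,0,0,0],[0,0,0.006,0,0,0],[0,0,0.009,0,0,0],[0,0,0.012,0,0,0],[0,0,0.012,0,0,0]])

```text
time_s: 6.5
ee_pos: [0.5492, -0.3411, -0.0094]
eef_rot: [-3.141, -0.001, 1.595]
force: [-0.4, 0.5, 0.2]
grip_width: 0.0564
```

>>> move_arm(targets=[[0,0,0.001,0,0,0],[0,0,0.002,0,0,0],[0,0,0.003,0,0,0],[0,0,0.004,0,0,0],[0,0,0.004,0,0,0]])

```text
time_s: 6.92
ee_pos: [0.5496, -0.3413, -0.0126]
eef_rot: [-3.141, -0.0, 1.595]
force: [0.7, 1.0, 0.2]
grip_width: 0.0565
```

>>> move_arm(targets=[[0,0,0.001,0,0,0],[0,0,0.002,0,0,0],[0,0,0.003,0,0,0],[0,0,0.003,0,0,0],[0,0,0.003,0,0,0]])

```text
time_s: 7.33
ee_pos: [0.5496, -0.3413, -0.0155]
eef_rot: [-3.141, -0.0, 1.595]
force: [-0.2, -0.9, -0.1]
grip_width: 0.0561
```

>>> move_arm(targets=[[0,0,0.001,0,0,0],[0,0,0.002,0,0,0],[0,0,0.002,0,0,0],[0,0,0.002,0,0,0],[0,0,0.002,0,0,0]])

```text
time_s: 7.75
ee_pos: [0.5496, -0.3414, -0.0175]
eef_rot: [3.142, -0.0, 1.595]
force: [0.2, 0.0, -0.1]
grip_width: 0.0561
```

>>> move_arm(targets=[[0.005,0,-0.003,0,0,0],[0.01,0,-0.003,0,0,0],[0.015,0,-0.003,0,0,0],[0.02,0,-0.003,0,0,0],[0.025,0,-0.003,0,0,0]])

```text
time_s: 8.17
ee_pos: [0.549, -0.3156, -0.0144]
eef_rot: [3.142, -0.0, 1.596]
force: [-0.4, 0.7, -0.1]
grip_width: 0.0566
```

>>> move_arm(targets=[[0.005,0,0,0,0,0],[0.01,0,0,0,0,0],[0.015,0,0,0,0,0],[0.02,0,0,0,0,0],[0.024,0,0,0,0,0]])

```text
time_s: 8.58
ee_pos: [0.5484, -0.2918, -0.0144]
eef_rot: [3.142, 0.0, 1.596]
force: [0.1, -1.7, 0.2]
grip_width: 0.0562
```

>>> move_arm(targets=[[0.003,0,0,0,0,0],[0.006,0,0,0,0,0],[0.009,0,0,0,0,0],[0.012,0,0,0,0,0],[0.014,0,0,0,0,0]])

```text
time_s: 9.0
ee_pos: [0.548, -0.2781, -0.0145]
eef_rot: [-3.142, 0.0, 1.595]
force: [0.3, -1.1, -0.3]
grip_width: 0.0564
```

```bash
python3 go.py f -.086 -.130 -.0145 1.5954
```

```text
world [ 0.5476 -0.2709]
row [ 0.0072 -0.0002  0.     -0.      0.      0.0001] t 9.0 p [ 0.548  -0.2781 -0.0145] rpy [-3.1416  0.      1.5954] F [ 0.27 -1.12 -0.29] w 0.0564 q [-0.53  0.66  1.49 -0.    0.99 -0.55]
```

>>> move_arm(targets=[[0.001,0,0,0,0,0],[0.002,0,0,0,0,0],[0.003,0,0,0,0,0],[0.004,0,0,0,0,0],[0.005,0,0,0,0,0]])

```text
time_s: 9.42
ee_pos: [0.5479, -0.2734, -0.0144]
eef_rot: [3.142, 0.0, 1.595]
force: [-0.3, -2.4, 0.2]
grip_width: 0.0563
```

>>> move_arm(targets=[[0.001,0,0,0,0,0],[0.002,0,0,0,0,0],[0.002,0,0,0,0,0],[0.002,0,0,0,0,0],[0.002,0,0,0,0,0]])

```text
time_s: 9.83
ee_pos: [0.5479, -0.2712, -0.0145]
eef_rot: [-3.141, -0.0, 1.596]
force: [-0.1, 0.2, 0.8]
grip_width: 0.0567
```

>>> move_arm(targets=[[0.001,0,0,0,0,0],[0.002,0,0,0,0,0],[0.002,0,0,0,0,0],[0.002,0,0,0,0,0],[0.002,0,0,0,0,0]])

```text
time_s: 10.25
ee_pos: [0.5477, -0.2697, -0.0145]
eef_rot: [-3.141, 0.0, 1.595]
force: [-1.0, -4.7, -1.3]
grip_width: 0.0564
```

>>> move_arm(targets=[[0.001,0,0,0,0,0],[0.002,0,0,0,0,0],[0.002,0,0,0,0,0],[0.002,0,0,0,0,0],[0.002,0,0,0,0,0]])

```text
time_s: 10.67
ee_pos: [0.5476, -0.2695, -0.014]
eef_rot: [3.141, 0.003, 1.595]
force: [-3.0, -15.9, 0.1]
grip_width: 0.0564
```

```bash
python3 go.py f -.086 -.130 -.0145 1.5954;  python3 - <<'E'
from h import *
a=snap("top","pics/top3.png"); b=snap("scene","pics/scene3.png")
r=ray("scene",[(0,0)],0)
H=cv2.cvtColor(b,cv2.COLOR_BGR2HSV)
# ring in scene: brass on plate
g=H[165:215,150:225]; m=((g[...,0]>16)&(g[...,0]<32)&(g[...,1]>100)&(g[...,2]>160)).astype(np.uint8)
k,l,st,ce=cv2.connectedComponentsWithStats(m)
for i in range(1,k):
    if st[i,4]>15: print(st[i],ce[i]+[150,165],ray("scene",[ce[i]+[150,165]],.018))
c=cv2.resize(a[145:235,270:370],None,fx=4,fy=4,interpolation=cv2.INTER_CUBIC); d=cv2.resize(b[150:240,140:240],None,fx=4,fy=4,interpolation=cv2.INTER_CUBIC)
cv2.imwrite("pics/c4.png",np.hstack([c,d]))
E
```

```text
world [ 0.5476 -0.2709]
row [-0.0014  0.      0.0005  0.0009  0.0058 -0.0012] t 10.67 p [ 0.5476 -0.2695 -0.014 ] rpy [3.1411e+00 3.1000e-03 1.5948e+00] F [ -2.99 -15.87   0.06] w 0.0564 q [-0.52  0.65  1.5  -0.    0.99 -0.54]
[ 40  15  18  14 112] [198.5625     186.39285714] [[ 0.54747986 -0.20099165  0.018     ]]
```

View pics/c4.png

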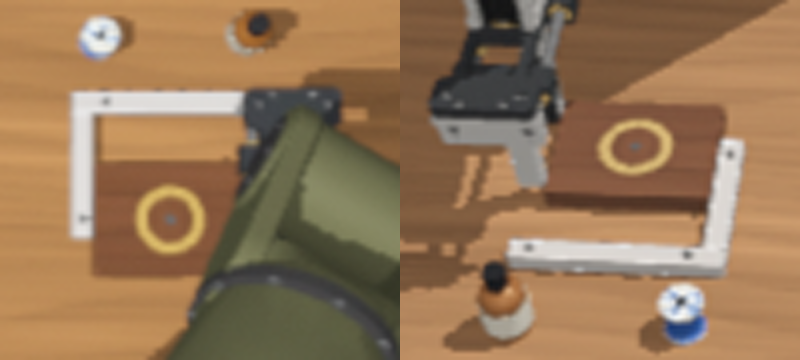

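>>> move_arm(targets=[[-0.01,0,0,0,0,0],[-0.025,0,0,0,0,0],[-0.025,0,-0.03,0,0,0],[-0.025,0,-0.06,0,0,0],[-0.025,0,-0.08,0,0,0]])

```text
time_s: 11.18
ee_pos: [0.5489, -0.2934, 0.0679]
eef_rot: [3.14, 0.0, 1.595]
force: [-0.2, -1.1, -0.1]
grip_width: 0.0565
```

>>> move_arm(targets=[[0,0,0,0,0,0.23],[0,0,0,0,0,0.46],[0,0,0,0,0,0.69],[0,0,0,0,0,0.92],[0,0,0,0,0,1.0]], fingers=0.7)

```text
time_s: 11.6
ee_pos: [0.5484, -0.2929, 0.0655]
eef_rot: [-3.141, -0.001, 1.065]
force: [-0.0, 0.4, -0.5]
grip_width: 0.0797
```

>>> move_arm(targets=[[0,0,0,0,0,0.23],[0,0,0,0,0,0.46],[0,0,0,0,0,0.69],[0,0,0,0,0,0.92],[0,0,0,0,0,1.0]])

```text
time_s: 12.02
ee_pos: [0.5485, -0.2929, 0.0655]
eef_rot: [-3.141, -0.0, 0.541]
force: [-0.5, -0.8, 0.8]
grip_width: 0.0799
```

>>> move_arm(targets=[[0,0,0,0,0,0.23],[0,0,0,0,0,0.46],[0,0,0,0,0,0.69],[0,0,0,0,0,0.92],[0,0,0,0,0,1.0]])

```text
time_s: 12.43
ee_pos: [0.5484, -0.2928, 0.0655]
eef_rot: [-3.141, 0.0, 0.017]
force: [1.1, -0.3, 0.1]
grip_width: 0.0799
```

```bash
python3 go.py f -.165 -.060 -.0145 .0246
```

```text
world [ 0.4669 -0.2028]
row [-0.0799 -0.0913  0.08   -0.0014  0.0001 -0.0139] t 12.43 p [ 0.5484 -0.2928  0.0655] rpy [-3.1409e+00  1.0000e-04  1.7300e-02] F [ 1.12 -0.26  0.13] w 0.0799 q [-0.55  0.57  1.42  0.    1.15  1.  ]
```

>>> move_arm(targets=[[-0.02,-0.023,0,0,0,-0.014],[-0.04,-0.046,0,0,0,-0.014],[-0.06,-0.069,0,0,0,-0.014],[-0.08,-0.091,0,0,0,-0.014],[-0.08,-0.091,0.01,0,0,-0.014]])

```text
time_s: 12.85
ee_pos: [0.4644, -0.2013, 0.0567]
eef_rot: [-3.141, -0.001, 0.033]
force: [0.2, 0.3, 1.2]
grip_width: 0.0797
```

>>> move_arm(targets=[[0,0,0.025,0,0,0],[0,0,0.045,0,0,0],[0,0,0.06,0,0,0],[0,0,0.07,0,0,0],[0,0,0.07,0,0,0]])

```text
time_s: 13.27
ee_pos: [0.4655, -0.2033, -0.0163]
eef_rot: [-3.14, 0.003, 0.032]
force: [-0.3, 0.1, 0.5]
grip_width: 0.08
```

>>> move_arm(targets=[[0.006,0,0,0,0,0],[0.012,0,0,0,0,0],[0.018,0,0,0,0,0],[0.024,0,0,0,0,0],[0.03,0,0,0,0,0]])

```text
time_s: 13.68
ee_pos: [0.4965, -0.2029, -0.0139]
eef_rot: [3.141, 0.001, 0.032]
force: [-8.8, -3.8, 6.7]
grip_width: 0.0795
```

>>> move_arm(targets=[[0.005,0,0,0,0,0],[0.01,0,0,0,0,0],[0.015,0,0,0,0,0],[0.02,0,0,0,0,0],[0.025,0,0,0,0,0]])

```text
time_s: 14.1
ee_pos: [0.521, -0.2025, -0.0139]
eef_rot: [3.141, 0.001, 0.032]
force: [-10.4, -6.0, 5.5]
grip_width: 0.0799
```

```bash
python3 go.py f -.099 -.060 -.0145 .0246
```

```text
world [ 0.5329 -0.2012]
row [ 0.0119 -0.0009  0.0005  0.002   0.0028  0.0136] t 14.1 p [ 0.521  -0.2025 -0.0139] rpy [3.1405e+00 1.5000e-03 3.1700e-02] F [-10.37  -5.99   5.49] w 0.0799 q [-0.44  0.56  1.66 -0.    0.93  1.11]
```

Run:
```python
from h import *
a=snap("top","pics/top4.png"); b=snap("scene","pics/scene4.png")
c=cv2.resize(a[145:235,270:370],None,fx=4,fy=4,interpolation=cv2.INTER_CUBIC); d=cv2.resize(b[150:240,140:240],None,fx=4,fy=4,interpolation=cv2.INTER_CUBIC)
cv2.imwrite("pics/c5.png",np.hstack([c,d]))
```

```text
(no output)
```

View pics/c5.png

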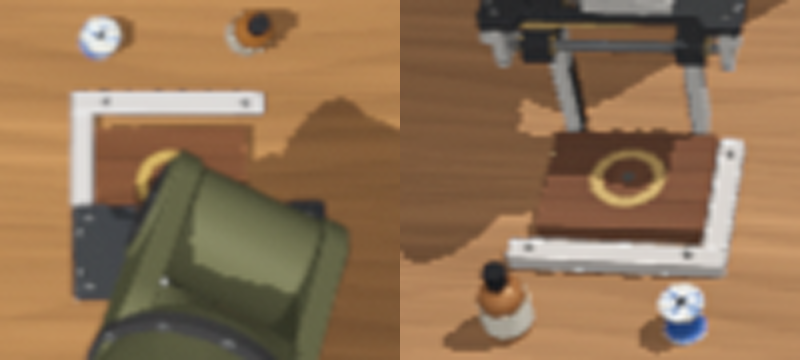

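Both bars look clean, with a gap of about 8 mm left to the long bar. Pushing on slowly.

>>> move_arm(targets=[[0.001,0,0,0,0,0.014],[0.0025,0,0,0,0,0.014],[0.004,0,0,0,0,0.014],[0.0055,0,0,0,0,0.014],[0.007,0,0,0,0,0.014]])

```text
time_s: 14.62
ee_pos: [0.5282, -0.2013, -0.0144]
eef_rot: [-3.142, 0.0, 0.025]
force: [-3.7, 0.5, 3.5]
grip_width: 0.0803
```

>>> move_arm(targets=[[0.001,0,0,0,0,0],[0.002,0,0,0,0,0],[0.003,0,0,0,0,0],[0.003,0,0,0,0,0],[0.003,0,0,0,0,0]])

```text
time_s: 15.03
ee_pos: [0.5314, -0.2013, -0.0145]
eef_rot: [3.141, -0.001, 0.025]
force: [0.0, -0.5, 0.5]
grip_width: 0.0798
```

```bash
python3 go.py f -.099 -.060 -.0145 .0246
```

```text
world [ 0.5329 -0.2012]
row [ 0.0015 -0.0001  0.      0.0002 -0.0011  0.0001] t 15.03 p [ 0.5314 -0.2013 -0.0145] rpy [ 3.1415e+00 -6.0000e-04  2.4700e-02] F [ 0.03 -0.53  0.5 ] w 0.0798 q [-0.43  0.58  1.63  0.    0.93  1.12]
```

>>> move_arm(targets=[[0.001,0,0,0,0,0],[0.002,0,0,0,0,0],[0.002,0,0,0,0,0],[0.002,0,0,0,0,0],[0.002,0,0,0,0,0]])

```text
time_s: 15.45
ee_pos: [0.5318, -0.2012, -0.0145]
eef_rot: [-3.141, 0.003, 0.024]
force: [-13.0, 0.2, 9.8]
grip_width: 0.0801
```

>>> move_arm(targets=[[0.001,0,0,0,0,0],[0.001,0,0,0,0,0],[0.001,0,0,0,0,0],[0.001,0,0,0,0,0],[0.001,0,0,0,0,0]])

```text
time_s: 15.87
ee_pos: [0.5319, -0.2011, -0.0145]
eef_rot: [-3.14, 0.005, 0.024]
force: [-20.5, 1.8, 14.1]
grip_width: 0.0798
```

>>> move_arm(targets=[[0.001,0,0,0,0,0],[0.001,0,0,0,0,0],[0.001,0,0,0,0,0],[0.001,0,0,0,0,0],[0.001,0,0,0,0,0]])

```text
time_s: 16.28
ee_pos: [0.532, -0.2011, -0.0145]
eef_rot: [-3.14, 0.007, 0.024]
force: [-27.7, 2.1, 20.9]
grip_width: 0.08
```

>>> move_arm(targets=[[-0.004,0,0,0,0,0],[-0.015,0,0,0,0,0],[-0.025,0,-0.02,0,0,0],[-0.025,0,-0.05,0,0,0],[-0.025,0,-0.08,0,0,0]])

```text
time_s: 16.7
ee_pos: [0.5096, -0.2016, 0.0661]
eef_rot: [-3.141, 0.001, 0.024]
force: [0.1, -0.7, -0.5]
grip_width: 0.08
```

>>> move_arm(targets=[[0,0,0,0,0,-0.23],[0,0,0,0,0,-0.46],[0,0,0,0,0,-0.69],[0,0,0,0,0,-0.92],[0,0,0,0,0,-1.0]], fingers=0.2)

```text
time_s: 17.12
ee_pos: [0.5105, -0.2018, 0.0656]
eef_rot: [3.141, -0.001, 0.555]
force: [-0.7, -0.1, 1.0]
grip_width: 0.0566
```

>>> move_arm(targets=[[0,0,0,0,0,-0.23],[0,0,0,0,0,-0.46],[0,0,0,0,0,-0.69],[0,0,0,0,0,-0.92],[0,0,0,0,0,-1.0]])

```text
time_s: 17.53
ee_pos: [0.5105, -0.2018, 0.0655]
eef_rot: [3.141, -0.0, 1.079]
force: [-0.1, -0.7, -0.3]
grip_width: 0.0564
```

>>> move_arm(targets=[[0,0,0,0,0,-0.23],[0,0,0,0,0,-0.46],[0,0,0,0,0,-0.69],[0,0,0,0,0,-0.92],[0,0,0,0,0,-1.0]])

```text
time_s: 17.95
ee_pos: [0.5105, -0.2018, 0.0655]
eef_rot: [3.141, 0.0, 1.603]
force: [-0.5, 0.4, -0.7]
grip_width: 0.0565
```

```bash
python3 go.py f -.047 -.150 -.0145 1.5954
```

```text
world [ 0.5871 -0.2899]
row [-0.0905  0.0737  0.0801  0.0014  0.0002  0.0139] t 17.95 p [ 0.5105 -0.2018  0.0655] rpy [3.1409e+00 1.0000e-04 1.6027e+00] F [-0.5   0.43 -0.72] w 0.0565 q [-0.44  0.42  1.65  0.    1.07 -0.48]
```

>>> move_arm(targets=[[-0.03,0.02,0,0,0,0],[-0.06,0.04,0,0,0,0],[-0.09,0.06,0,0,0,0],[-0.09,0.07,0,0,0,0],[-0.09,0.07,0.01,0,0,0]])

```text
time_s: 18.37
ee_pos: [0.5844, -0.2915, 0.0563]
eef_rot: [3.138, 0.002, 1.595]
force: [0.0, 0.3, -0.2]
grip_width: 0.0567
```

>>> move_arm(targets=[[0,0,0.025,0,0,0],[0,0,0.045,0,0,0],[0,0,0.06,0,0,0],[0,0,0.07,0,0,0],[0,0,0.07,0,0,0]])

```text
time_s: 18.78
ee_pos: [0.5809, -0.2888, -0.0171]
eef_rot: [-3.138, -0.002, 1.596]
force: [-0.2, -0.2, -0.4]
grip_width: 0.0567
```

```bash
python3 go.py f -.050 -.129 -.0145 1.5954
```

```text
world [ 0.5836 -0.269 ]
row [ 0.0197  0.0032 -0.0026 -0.006  -0.0038  0.0011] t 18.78 p [ 0.5809 -0.2888 -0.0171] rpy [-3.1385e+00 -2.0000e-03  1.5960e+00] F [-0.23 -0.23 -0.35] w 0.0567 q [-0.52  0.73  1.37  0.    1.04 -0.54]
```

>>> move_arm(targets=[[0.004,0,0,0,0,0],[0.008,0,0,0,0,0],[0.012,0,0,0,0,0],[0.016,0,0,0,0,0],[0.018,0,0,0,0,0]])

```text
time_s: 19.2
ee_pos: [0.5822, -0.2714, -0.0138]
eef_rot: [3.141, 0.0, 1.596]
force: [-0.1, 0.3, -0.3]
grip_width: 0.0563
```

>>> move_arm(targets=[[0.001,0,0,0,0,0],[0.002,0,0,0,0,0],[0.002,0,0,0,0,0],[0.002,0,0,0,0,0],[0.002,0,0,0,0,0]])

```text
time_s: 19.62
ee_pos: [0.5818, -0.2702, -0.0145]
eef_rot: [-3.142, 0.0, 1.595]
force: [0.2, -0.6, -0.4]
grip_width: 0.0567
```

>>> move_arm(targets=[[0.001,0,0,0,0,0],[0.001,0,0,0,0,0],[0.001,0,0,0,0,0],[0.001,0,0,0,0,0],[0.001,0,0,0,0,0]])

```text
time_s: 20.03
ee_pos: [0.5818, -0.2695, -0.0144]
eef_rot: [3.142, 0.0, 1.595]
force: [-0.4, -4.9, -1.3]
grip_width: 0.0565
```

```bash
python3 go.py f -.050 -.129 -.0145 1.5954
```

```text
world [ 0.5836 -0.269 ]
row [ 0.0004  0.0018  0.0001  0.0001  0.0008 -0.0005] t 20.03 p [ 0.5818 -0.2695 -0.0144] rpy [3.1415e+00 4.0000e-04 1.5952e+00] F [-0.41 -4.93 -1.25] w 0.0565 q [-0.49  0.71  1.4  -0.    1.03 -0.51]
```

>>> move_arm(targets=[[0.001,0,0,0,0,0],[0.002,0,0,0,0,0],[0.002,0,0,0,0,0],[0.002,0,0,0,0,0],[0.002,0,0,0,0,0]])

```text
time_s: 20.45
ee_pos: [0.5816, -0.2692, -0.014]
eef_rot: [3.141, 0.003, 1.595]
force: [-3.0, -14.8, -0.2]
grip_width: 0.0566
```

>>> move_arm(targets=[[-0.01,0,0,0,0,0],[-0.02,0,0,0,0,0],[-0.025,0,-0.03,0,0,0],[-0.025,0,-0.07,0,0,0],[-0.025,0,-0.11,0,0,0]], fingers=1)

```text
time_s: 20.87
ee_pos: [0.5818, -0.2922, 0.096]
eef_rot: [-3.14, -0.002, 1.595]
force: [0.9, -1.1, -0.2]
grip_width: 0.0863
```

```bash
python3 go.py w .5645 .1545 .12 1.5954;python3 go.py w .5515 .277 .12 1.5954
```

```text
world [0.5645 0.1545]
row [ 0.447  -0.0064 -0.0231 -0.0038 -0.0036 -0.0005] t 20.87 p [ 0.5818 -0.2922  0.096 ] rpy [-3.1396e+00 -1.9000e-03  1.5951e+00] F [ 0.91 -1.09 -0.17] w 0.0863 q [-0.52  0.6   1.3   0.    1.25 -0.55]
world [0.5515 0.277 ]
row [ 5.698e-01 -1.640e-02 -2.290e-02 -3.800e-03 -3.600e-03 -5.000e-04] t 20.87 p [ 0.5818 -0.2922  0.096 ] rpy [-3.1396e+00 -1.9000e-03  1.5951e+00] F [ 0.91 -1.09 -0.17] w 0.0863 q [-0.52  0.6   1.3   0.    1.25 -0.55]
```

>>> move_arm(targets=[[0.03,0,-0.01,0,0,0],[0.06,-0.001,-0.023,0,0,0],[0.09,-0.001,-0.023,0,0,0],[0.12,-0.002,-0.023,0,0,0],[0.15,-0.002,-0.023,0,0,0]])

```text
time_s: 21.28
ee_pos: [0.5766, -0.1409, 0.1188]
eef_rot: [3.141, -0.001, 1.595]
force: [1.0, -0.2, -0.4]
grip_width: 0.0944
```

>>> move_arm(targets=[[0.03,0,0,0,0,0],[0.06,-0.001,0,0,0,0],[0.09,-0.001,0,0,0,0],[0.12,-0.002,0,0,0,0],[0.15,-0.002,0,0,0,0]])

```text
time_s: 21.7
ee_pos: [0.5708, 0.0091, 0.1187]
eef_rot: [-3.141, -0.001, 1.596]
force: [0.5, 0.0, -0.7]
grip_width: 0.0938
```

>>> move_arm(targets=[[0.03,0,0,0,0,0],[0.06,-0.001,0,0,0,0],[0.09,-0.001,0,0,0,0],[0.12,-0.002,0,0,0,0],[0.147,-0.002,0,0,0,0]])

```text
time_s: 22.12
ee_pos: [0.5651, 0.1564, 0.1186]
eef_rot: [-3.141, -0.001, 1.596]
force: [0.1, 0.3, -0.1]
grip_width: 0.0941
```

>>> move_arm(targets=[[0,0,0,0,0,0],[0,0,0,0,0,0],[0,0,0,0,0,0],[0,0,0,0,0,0],[0,0,0,0,0,0]])

```text
time_s: 22.53
ee_pos: [0.5656, 0.1536, 0.1186]
eef_rot: [-3.141, -0.0, 1.594]
force: [-0.9, 0.2, 0.5]
grip_width: 0.0937
```

```bash
python3 go.py w .5645 .1545 -.008 1.5954
cat > chk.py <<'E'
from m import *
import sys
a=snap("top","pics/top%s.png"%sys.argv[1]); b=snap("scene","pics/scene%s.png"%sys.argv[1])
H=cv2.cvtColor(b,cv2.COLOR_BGR2HSV); g=H[170:225,160:230]; m=((g[...,0]>16)&(g[...,0]<32)&(g[...,1]>100)&(g[...,2]>150)).astype(np.uint8)
k,l,st,ce=cv2.connectedComponentsWithStats(m); i=1+np.argmax(st[1:,4]); print("ring scene",ray("scene",[ce[i]+[160,170]],.018).round(4))
s=a[155:225,280:360]; hs=cv2.cvtColor(s,cv2.COLOR_BGR2HSV); m=((hs[...,0]>16)&(hs[...,0]<32)&(hs[...,1]>90)&(s[...,2]>150)).astype(np.uint8)
e=platep(a); print("top plate",e)
E
python3 chk.py 5
python3 - <<'E'
import cv2,numpy as np
a=cv2.imread("pics/top5.png");b=cv2.imread("pics/scene5.png")
c=cv2.resize(a[150:220,280:350],None,fx=5,fy=5,interpolation=cv2.INTER_CUBIC); d=cv2.resize(b[100:230,280:410],(350,350),interpolation=cv2.INTER_CUBIC)
cv2.imwrite("pics/c6.png",np.hstack([c,d]))
E
```

```text
world [0.5645 0.1545]
row [ 9.000e-04 -1.000e-03  1.266e-01 -2.000e-04 -1.000e-04 -2.500e-03] t 22.53 p [0.5656 0.1536 0.1186] rpy [-3.1415e+00 -1.0000e-04  1.5941e+00] F [-0.93  0.23  0.46] w 0.0937 q [0.2  0.44 1.49 0.   1.21 0.18]
ring scene [[ 0.5905 -0.2109  0.018 ]]
top plate (((548.6727905273438, -196.4621124267578), (157.37533569335938, 162.50877380371094), 0.880098283290863), array([ 0.55146635, -0.19725919,  0.018     ]), ((311.0, 198.0), 27.203041076660156))
```

View pics/c6.png

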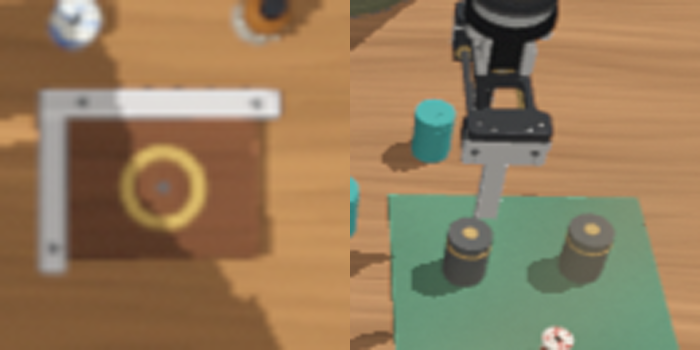

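The plate looks flush against both bars, with the ring at about (163,187) in the crop. The gripper is lined up over the nearer weight. I'll grasp it and lift.

>>> move_arm(targets=[[0.001,-0.001,0.035,0,0,0],[0.001,-0.001,0.07,0,0,0],[0.001,-0.001,0.1,0,0,0],[0.001,-0.001,0.12,0,0,0],[0.001,-0.001,0.126,0,0,0]])

```text
time_s: 23.05
ee_pos: [0.5626, 0.1548, -0.0108]
eef_rot: [-3.137, 0.001, 1.595]
force: [-0.7, -0.2, -0.5]
grip_width: 0.0941
```

>>> move_arm(targets=[[0,0,0,0,0,0],[0,0,0,0,0,0],[0,0,0,0,0,0],[0,0,0,0,0,0],[0,0,0,0,0,0]], fingers=-0.5, grip_force=25)

```text
time_s: 23.47
ee_pos: [0.565, 0.1558, -0.0063]
eef_rot: [3.14, -0.0, 1.595]
force: [-0.3, -0.2, -0.1]
grip_width: 0.0638
```

>>> move_arm(targets=[[0,0,0,0,0,0],[0,0,0,0,0,0],[0,0,0,0,0,0],[0,0,0,0,0,0],[0,0,0,0,0,0]])

```text
time_s: 23.88
ee_pos: [0.5645, 0.1557, -0.0072]
eef_rot: [3.141, -0.0, 1.595]
force: [-1.2, 0.7, 2.6]
grip_width: 0.0451
```

```bash
python3 go.py w .5645 .1545 -.008 1.5954
python3 - <<'E'
from h import *
b=snap("scene","pics/scene6.png")
cv2.imwrite("pics/c7.png",cv2.resize(b[130:240,280:410],None,fx=4,fy=4,interpolation=cv2.INTER_CUBIC))
print(ray("top",[(312.6,187.4)],.018))
E
```

```text
world [0.5645 0.1545]
row [-0.0012 -0.      0.0008  0.0006 -0.0002  0.    ] t 23.88 p [ 0.5645  0.1557 -0.0072] rpy [ 3.1413e+00 -1.0000e-04  1.5954e+00] F [-1.2   0.67  2.64] w 0.0451 q [0.21 0.6  1.58 0.   0.97 0.18]
[[ 0.5849449  -0.20209087  0.018     ]]
```

View pics/c7.png

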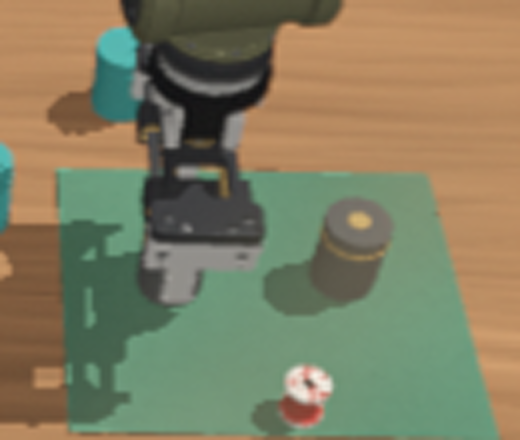

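The gripper holds the weight at 45 mm width, and its neighbour and the spool are untouched. Lifting.

>>> move_arm(targets=[[0,0,-0.01,0,0,0],[0,0,-0.025,0,0,0],[0,0,-0.04,0,0,0],[0,0,-0.05,0,0,0],[0,0,-0.05,0,0,0]])

```text
time_s: 24.35
ee_pos: [0.5653, 0.1559, 0.0449]
eef_rot: [3.138, -0.001, 1.596]
force: [-0.7, -0.2, -2.2]
grip_width: 0.0456
```

>>> move_arm(targets=[[0,0,0,0,0,0],[0,0,0,0,0,0],[0,0,0,0,0,0],[0,0,0,0,0,0],[0,0,0,0,0,0]])

```text
time_s: 24.77
ee_pos: [0.5641, 0.1556, 0.042]
eef_rot: [-3.141, 0.0, 1.595]
force: [0.7, -0.5, -3.1]
grip_width: 0.0452
```

>>> move_arm(targets=[[0,0,0,0,0,0],[0,0,0,0,0,0],[0,0,0,0,0,0],[0,0,0,0,0,0],[0,0,0,0,0,0]])

```text
time_s: 25.18
ee_pos: [0.5644, 0.1557, 0.0426]
eef_rot: [3.142, -0.0, 1.595]
force: [0.6, 0.2, -1.4]
grip_width: 0.0454
```

>>> move_arm(targets=[[0,0,0,0,0,0],[0,0,0,0,0,0],[0,0,0,0,0,0],[0,0,0,0,0,0],[0,0,0,0,0,0]])

```text
time_s: 25.6
ee_pos: [0.5644, 0.1556, 0.0425]
eef_rot: [-3.142, 0.0, 1.595]
force: [0.7, -0.2, -1.9]
grip_width: 0.0457
```

Fz averages about -2.1 N, so this one is about 0.22 kg and is likely the lighter. Setting it down gently.

>>> move_arm(targets=[[0,0,0.01,0,0,0],[0,0,0.02,0,0,0],[0,0,0.03,0,0,0],[0,0,0.038,0,0,0],[0,0,0.044,0,0,0]])

```text
time_s: 26.02
ee_pos: [0.5637, 0.1555, -0.0032]
eef_rot: [-3.14, 0.0, 1.595]
force: [0.2, 0.2, -2.9]
grip_width: 0.0453
```

>>> move_arm(targets=[[0,0,0.002,0,0,0],[0,0,0.004,0,0,0],[0,0,0.006,0,0,0],[0,0,0.006,0,0,0],[0,0,0.006,0,0,0]])

```text
time_s: 26.43
ee_pos: [0.5646, 0.1557, -0.0071]
eef_rot: [3.141, -0.0, 1.595]
force: [0.3, 0.9, -2.5]
grip_width: 0.0452
```

>>> move_arm(targets=[[0,0,0,0,0,0],[0,0,0,0,0,0],[0,0,0,0,0,0],[0,0,0,0,0,0],[0,0,0,0,0,0]])

```text
time_s: 26.85
ee_pos: [0.5645, 0.1557, -0.0072]
eef_rot: [3.141, -0.0, 1.595]
force: [-0.3, -0.4, 0.5]
grip_width: 0.045
```

>>> move_arm(targets=[[0,0,0.0005,0,0,0],[0,0,0.001,0,0,0],[0,0,0.001,0,0,0],[0,0,0.001,0,0,0],[0,0,0.001,0,0,0]])

```text
time_s: 27.27
ee_pos: [0.5646, 0.1557, -0.0073]
eef_rot: [3.141, -0.0, 1.595]
force: [-5.8, -0.6, 11.8]
grip_width: 0.045
```

>>> move_arm(targets=[[0,0,-0.001,0,0,0],[0,0,-0.001,0,0,0],[0,0,-0.001,0,0,0],[0,0,-0.001,0,0,0],[0,0,-0.001,0,0,0]], fingers=1)

```text
time_s: 27.68
ee_pos: [0.5643, 0.1556, -0.0076]
eef_rot: [-3.141, 0.0, 1.595]
force: [-0.2, 0.5, 0.7]
grip_width: 0.0751
```

>>> move_arm(targets=[[0,0,0,0,0,0],[0,0,0,0,0,0],[0,0,-0.02,0,0,0],[0,0,-0.05,0,0,0],[0,0,-0.08,0,0,0]])

```text
time_s: 28.1
ee_pos: [0.5638, 0.1555, 0.0729]
eef_rot: [-3.14, 0.0, 1.595]
force: [1.7, 0.2, -0.2]
grip_width: 0.0936
```

>>> move_arm(targets=[[0,0,-0.035,0,0,0],[0.03,0,-0.04,0,0,0],[0.06,-0.005,-0.04,0,0,0],[0.095,-0.01,-0.04,0,0,0],[0.122,-0.01,-0.04,0,0,0]])

```text
time_s: 28.52
ee_pos: [0.5505, 0.2794, 0.1129]
eef_rot: [3.141, -0.0, 1.596]
force: [0.6, -1.1, -0.2]
grip_width: 0.0941
```

```bash
python3 go.py w .5515 .277 -.007 1.5954
```

```text
world [0.5515 0.277 ]
row [-0.0025  0.0009  0.1199  0.0005 -0.0007  0.0008] t 28.52 p [0.5505 0.2794 0.1129] rpy [ 3.1413e+00 -4.0000e-04  1.5958e+00] F [ 0.65 -1.07 -0.16] w 0.0941 q [0.41 0.51 1.4  0.   1.23 0.39]
```

>>> move_arm(targets=[[0,0,0.035,0,0,0],[0,0,0.07,0,0,0],[0,0,0.1,0,0,0],[0,0,0.115,0,0,0],[0,0,0.119,0,0,0]])

```text
time_s: 28.93
ee_pos: [0.5497, 0.2767, -0.0098]
eef_rot: [-3.137, 0.002, 1.596]
force: [-0.4, 0.3, -0.4]
grip_width: 0.0942
```

>>> move_arm(targets=[[0,0,0,0,0,0],[0,0,0,0,0,0],[0,0,0,0,0,0],[0,0,0,0,0,0],[0,0,0,0,0,0]], fingers=-0.5, grip_force=30)

```text
time_s: 29.35
ee_pos: [0.5519, 0.2775, -0.0054]
eef_rot: [3.14, -0.001, 1.595]
force: [-0.5, -0.7, 0.2]
grip_width: 0.0641
```

>>> move_arm(targets=[[0,0,0,0,0,0],[0,0,0,0,0,0],[0,0,0,0,0,0],[0,0,0,0,0,0],[0,0,0,0,0,0]])

```text
time_s: 29.77
ee_pos: [0.5516, 0.2774, -0.0061]
eef_rot: [3.141, -0.0, 1.595]
force: [0.7, 1.0, 2.3]
grip_width: 0.0464
```

```bash
python3 go.py w .5515 .277 -.007 1.5954
```

```text
world [0.5515 0.277 ]
row [-0.0004 -0.0002  0.0009  0.0012 -0.0004  0.    ] t 29.77 p [ 0.5516  0.2774 -0.0061] rpy [ 3.1409e+00 -2.0000e-04  1.5954e+00] F [0.72 1.02 2.3 ] w 0.0464 q [ 0.41  0.65  1.47 -0.    1.01  0.38]
```

>>> move_arm(targets=[[0,0,0,0,0,0],[0,0,0,0,0,0],[0,0,-0.005,0,0,0],[0,0,-0.015,0,0,0],[0,0,-0.03,0,0,0]])

```text
time_s: 30.18
ee_pos: [0.55, 0.2769, 0.0225]
eef_rot: [-3.138, 0.001, 1.596]
force: [-0.3, -0.4, -6.0]
grip_width: 0.0463
```

>>> move_arm(targets=[[0,0,-0.015,0,0,0],[0,0,-0.02,0,0,0],[0,0,-0.02,0,0,0],[0,0,-0.02,0,0,0],[0,0,-0.02,0,0,0]])

```text
time_s: 30.6
ee_pos: [0.5508, 0.2771, 0.0425]
eef_rot: [-3.14, 0.001, 1.595]
force: [0.3, -0.0, -5.3]
grip_width: 0.0462
```

>>> move_arm(targets=[[0,0,0,0,0,0],[0,0,0,0,0,0],[0,0,0,0,0,0],[0,0,0,0,0,0],[0,0,0,0,0,0]])

```text
time_s: 31.02
ee_pos: [0.5513, 0.2773, 0.0434]
eef_rot: [-3.141, 0.0, 1.595]
force: [0.4, -0.0, -5.3]
grip_width: 0.0462
```

>>> move_arm(targets=[[0,0,0,0,0,0],[0,0,0,0,0,0],[0,0,0,0,0,0],[0,0,0,0,0,0],[0,0,0,0,0,0]])

```text
time_s: 31.43
ee_pos: [0.5514, 0.2773, 0.0435]
eef_rot: [3.142, 0.0, 1.595]
force: [-0.4, -0.6, -6.3]
grip_width: 0.0463
```

Fz is about -5.7 N, or about 0.58 kg, so this is the heavier one. Carrying it over to the ring, raised to clear everything.

>>> move_arm(targets=[[0,0,-0.015,0,0,0],[0,0,-0.04,0,0,0],[0,0,-0.065,0,0,0],[0,0,-0.085,0,0,0],[0,0,-0.1,0,0,0]])

```text
time_s: 31.85
ee_pos: [0.5518, 0.2775, 0.1458]
eef_rot: [3.14, -0.001, 1.595]
force: [0.0, 0.6, -5.0]
grip_width: 0.0463
```

>>> move_arm(targets=[[-0.01,0.001,0,0,0,0],[-0.03,0.002,0,0,0,0],[-0.055,0.003,0,0,0,0],[-0.08,0.004,0,0,0,0],[-0.105,0.006,0,0,0,0]])

```text
time_s: 32.27
ee_pos: [0.5593, 0.1707, 0.1422]
eef_rot: [-3.14, 0.0, 1.596]
force: [1.1, 0.4, -5.3]
grip_width: 0.0464
```

>>> move_arm(targets=[[-0.025,0.001,0,0,0,0],[-0.05,0.002,0,0,0,0],[-0.075,0.003,0,0,0,0],[-0.1,0.004,0,0,0,0],[-0.125,0.006,0,0,0,0]])

```text
time_s: 32.68
ee_pos: [0.5683, 0.0458, 0.1423]
eef_rot: [-3.14, 0.0, 1.595]
force: [-0.1, 0.8, -5.7]
grip_width: 0.0461
```

>>> move_arm(targets=[[-0.025,0.001,0,0,0,0],[-0.05,0.002,0,0,0,0],[-0.075,0.003,0,0,0,0],[-0.1,0.004,0,0,0,0],[-0.125,0.006,0,0,0,0]])

```text
time_s: 33.1
ee_pos: [0.5772, -0.0789, 0.1423]
eef_rot: [-3.14, -0.0, 1.595]
force: [1.0, 0.4, -5.6]
grip_width: 0.0464
```

>>> move_arm(targets=[[-0.025,0.001,0,0,0,0],[-0.05,0.002,0,0,0,0],[-0.075,0.003,0,0,0,0],[-0.1,0.004,0,0,0,0],[-0.115,0.006,0,0,0,0]])

```text
time_s: 33.52
ee_pos: [0.5859, -0.1947, 0.1422]
eef_rot: [-3.14, -0.0, 1.594]
force: [-0.2, 1.9, -6.1]
grip_width: 0.0463
```

>>> move_arm(targets=[[-0.004,0,0,0,0,0],[-0.008,0,0,0,0,0],[-0.008,0,0,0,0,0],[-0.008,0,0,0,0,0],[-0.008,0,0,0,0,0]])

```text
time_s: 33.93
ee_pos: [0.5872, -0.199, 0.1435]
eef_rot: [-3.142, -0.0, 1.596]
force: [0.0, -0.4, -5.8]
grip_width: 0.0463
```

```bash
python3 go.py w .5869 -.1999 .059 1.5954
```

```text
world [ 0.5869 -0.1999]
row [-0.0009 -0.0003  0.0845 -0.0001 -0.0003  0.002 ] t 33.93 p [ 0.5872 -0.199   0.1435] rpy [-3.1415e+00 -2.0000e-04  1.5965e+00] F [ 0.   -0.39 -5.82] w 0.0463 q [-0.39  0.49  1.36  0.    1.3  -0.41]
```

>>> move_arm(targets=[[-0.001,0,0.012,0,0,0],[-0.001,0,0.03,0,0,0],[-0.001,0,0.05,0,0,0],[-0.001,0,0.068,0,0,0],[-0.001,0,0.078,0,0,0]])

```text
time_s: 34.35
ee_pos: [0.5861, -0.2, 0.0625]
eef_rot: [-3.139, -0.001, 1.596]
force: [-0.5, 0.0, -6.3]
grip_width: 0.0461
```

>>> move_arm(targets=[[0,0,0.004,0,0,0],[0,0,0.006,0,0,0],[0,0,0.006,0,0,0],[0,0,0.006,0,0,0],[0,0,0.006,0,0,0]])

```text
time_s: 34.77
ee_pos: [0.5877, -0.2011, 0.0606]
eef_rot: [3.14, 0.001, 1.596]
force: [-0.6, 0.8, -6.0]
grip_width: 0.0463
```

>>> move_arm(targets=[[0,0,0,0,0,0],[0,0,0,0,0,0],[0,0,0,0,0,0],[0,0,0,0,0,0],[0,0,0,0,0,0]])

```text
time_s: 35.18
ee_pos: [0.5872, -0.2009, 0.0596]
eef_rot: [3.142, 0.0, 1.595]
force: [0.0, 0.7, -5.8]
grip_width: 0.0463
```

```bash
python3 go.py w .5869 -.1999 .059 1.5954
python3 - <<'E'
from h import *
a=snap("top","pics/top7.png"); b=snap("scene","pics/scene7.png")
# expected base and top of held weight at home, bottom z .068
o=np.array([.5869,-.1999]); C=b.copy()
for z in(.068,.128): print("exp",z,proj("scene",[[*o,z]]),"half-width px",proj("scene",[[o[0],o[1]+.023,z]])-proj("scene",[[*o,z]]))
print("ring",proj("scene",[[*o,.018]]))
y0,x0=120,140
d=cv2.resize(b[y0:y0+125,x0:x0+100],None,fx=4.8,fy=4.8,interpolation=cv2.INTER_CUBIC)
c=cv2.resize(b[150:240,290:410],(320,240),interpolation=cv2.INTER_CUBIC); e=cv2.resize(a[140:230,130:250],(320,240),interpolation=cv2.INTER_CUBIC)
R=np.vstack([c,e]); r=np.zeros((600,320,3),np.uint8); r[:480]=R
cv2.imwrite("pics/c8.png",np.hstack([d,r]))
E
```

```text
world [ 0.5869 -0.1999]
row [ 0.001  -0.0002  0.0006  0.0001  0.0001  0.0001] t 35.18 p [ 0.5872 -0.2009  0.0596] rpy [3.1416 0.     1.5954] F [ 0.01  0.73 -5.84] w 0.0463 q [-0.39  0.57  1.43 -0.    1.14 -0.41]
exp 0.068 [[194.11608874 184.94373447]] half-width px [[8.32094493 0.3904862 ]]
exp 0.128 [[190.97017467 169.54852723]] half-width px [[8.70301422 0.38523593]]
ring [[196.53207216 196.76686909]]
```

View pics/c8.png

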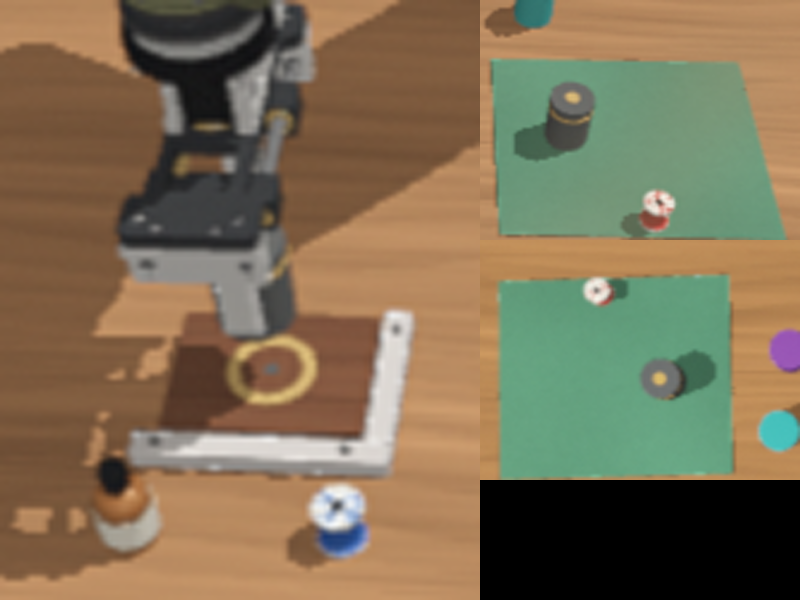

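The held weight is upright, with its bottom edge where it should be for z = 68 mm. The ring is at pixel (196.7,197.1) against (196.5,196.8) expected for home, and the plate is flush on both bars. The lighter weight stands upright on the mat, and the red spool, blue spool and bottle haven't moved. Handing in.

```bash
python3 -c "
from station import ctrl
s=ctrl.get_obs(); print(abs(s['joint_vel']).max()); print(ctrl.hand_in())"
```

```text
0.001604870771642836
the job is handed in; nothing more can be done
None
```

The job is done and handed in at about 35 s of the 72 s allowed. The arm is holding the heavier counterweight upright and still over the brass ring, with its underside about 50 mm above the plate.

- **Base plate:** I pushed it onto the short bar, then the long bar, then gave it one more nudge toward the short bar. The pushes ended at about 15–28 N. In the last scene picture both edges look flush, and the ring is within a pixel (about 3 mm) of its home position. Gaps under about 1 mm can't be seen at this resolution.
- **Weighing:** The weight nearer the fence pulled about 2.1 N (0.22 kg), and the other about 5.7 N (0.58 kg). I lowered the lighter one until it touched the mat before releasing it, and it still stands upright where it was.
- **Final hold:** The gripper reads (0.587, -0.201), about 1 mm from the ring centre, with the joints practically still.
- **Bystanders:** The red spool, blue spool and bottle look unmoved in the last picture. I didn't check the jar, scissors and brush again, but the arm never went low near them.

**What disagreed:**
- **Tip height:** The real fingertips sit about 21 mm above the reported TCP. My first push passed over the plate without touching it, and I corrected every height after that.
- **Rough readings:** One automatic ring reading, taken with the plate partly in shadow, was off by about 11 mm. A rough top-view reading was off by about 3 mm. I relied on the last scene picture instead.

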